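Open the dial padlock in the corner jig and present it

TASK

Push the dial padlock on the plywood jig square and flush into the jig's fence corner, its shackle through the slot, so that the fences hold it still. The first two numbers are already dialled: turn the dial on clockwise, feeling its clicks, to the last number, where its pointer stands at the index mark beside the shackle, without running past it; then pull the shackle open through the slot. Lift the lock off the jig and finish holding it up with its shackle still open, at least 10 cm above the bench and still, not letting go; leave the reel, tin, snips and pliers where they lie.

Things in the scene. Friction and masses are not known exactly. Their poses are not given: they have to be found in the camera images.
- jig: Corner jig screwed to the bench: plywood plate 160 x 202 x 10 mm with aluminium fences 22 mm above it. Origin at bench level; plate x -80..80, y -98..104 mm. Side fence: working face x = 66 mm, facing -x. End fence along the -y edge: 12 mm thick, working face y = -86 mm, facing +y; its slot for the shackle, open at the top, runs from x = 4 to 58 mm. At yaw 0 x points away from the robot.
- jig_corner (a point): Inner corner of the two fences' working faces, on the plate's top (10 mm above the bench); axes as the jig's: the free plate lies towards -x and +y.
- padlock: Steel padlock, about 0.5 kg (slides at about 4 N), loose on the plate, dial up. Case 70 (x) x 62 (y) x 32 mm high, origin at the centre of its underside; shackle along its -y. Seated: yaw as the jig, origin x -35, y +31 mm from jig_corner. Starts up to 0.3 rad askew, 12 to 50 mm short of the side fence and 60 to 100 mm of the end fence, shackle short of the slot: side fence first, then along it.
- lock_corner (a point): The case's lower corner at +x, -y (35, -31, 0 mm from the padlock's origin); it meets jig_corner when the lock is seated.
- dial (a joint): Dial angle. 0 = last number: white pointer line at the white index mark on the shackle side. Negative = still to be turned clockwise (seen from above) by that much; starts 0.5 to 1.8 rad (1 to 3 clicks) short. Clicks every 0.524 rad (one at 0), about 0.1 N m, and centres itself in a notch when let go. Past 0.4 counts as run past; stop at 0.48. The shackle is free only in the 0 notch (+-0.14).
- dial_knob (a point): On the dial's upright axis (centre of the case), in the middle of the round knurled knob: 26 mm in diameter, from 9 mm below to 9 mm above this point. Below the knob is a flat skirt 44 mm across. This point is 15 mm above the case's top, 57 mm above the bench.
- shackle (a joint): How far the shackle is pulled out along the lock's -y: 0 closed, 0.018 m fully open. Stiff: takes about 4 N and stays where it is left; with the dial off its number it is blocked after about 1 mm.
- shackle_bar (a point): Middle of the shackle's cross bar: round, 8 mm thick, straight for 18 mm along the lock's x, centre 26 mm above the bench. Legs 30 mm apart inside. Closed, the bar's centre is 52 mm from the case: with the lock seated, 40 mm outside the end fence's outer face, over the bare bench beside the plate, with 36 mm free between fence and bar for a finger.
- solder_reel: Blue reel, 52 mm across, 30 mm high, loose on the bench; origin under its centre. Bystander.
- flux_tin: Round white tin, 67 mm across, 36 mm high, loose; origin under its centre. Bystander.
- orange_snips: Snips with orange handles, 119 mm long, 10 mm high, lying flat, loose. Bystander.
- red_pliers: Pliers with red handles, 174 mm long, 14 mm high, lying flat, loose. Bystander.
Things that resemble listed ones, but are neither listed nor needed, are in the scene too. Leave any purple look-alike of the padlock alone.

How it is judged:
By the outcome, as a careful person would: the job done as asked, in the order asked, and still so for the second after the job is handed in, while the arm keeps its last pose, push and grip.
It also fails if it takes over 72 s, if anything falls off the work surface, if the arm or the gripper's body presses on something with over 40 N, if the wrist force passes 120 N, or if a joint passes its speed limit or range.

ROBOT

A 6-joint arm with a two-finger parallel gripper is mounted at the origin on a cart in front of the work surface, level with it; the furniture and walls round the work are solid. World frame = base frame: x ahead of the robot, y to its left, z up, the work surface at z = 0. Lengths are in m, angles in rad, forces in N, time in s.
With the tool pointing down it reaches from about 0.35 to 0.775 m from the base axis. Payload 7.3 kg.
Tool frame: the origin (TCP) lies at the very end of the fingers, on their centre line; the grasp point (between the pads) lies 19 mm behind it; z points along the fingers, y is the line along which they close (so a half turn about z gives the same grasp; the last joint's range is limited). The gripper opens to 92 mm and grips with 3 to 60 N. Pads are 19 mm wide; open, the fingers measure 130 mm over their backs; the gripper's body (75 mm by 190 mm) begins 47 mm behind the grasp point.
Start: joints at [-1.409, 0.342, 1.524, -0, 1.275, -0.146], TCP at [0.159, -0.5, 0.197] pointing down, gripper open.
Joint ranges: [-2.53, 2.53], [-0.77, 2.02], [0.04, 2.7], [-1, 4.14], [0.28, 2.66], [-3.11, 3.11]. Speed limits (rad/s): [2.57, 2.57, 3.14, 3.14, 3.14, 3.14].

INTERFACE

Orientations are given as a rotation vector (axis times angle).
In Python, from plant import arm gives the robot as it stands.
- The arm moves only by the shell command python3 -m creep 'ROWS' [FORCE]. ROWS is JSON, a list of rows, each a list of 5 numbers: the closure in counts, from 0 (fully open) to 255 (shut), then the shift along the tool's x, y, z in mm, then the turn about the tool's z in degrees. A call has exactly 10 rows; each row is the pose to reach, as a shift and turn from the pose commanded when the call began, along the tool's axes at that moment; what a row does not reach only later rows make up. A row lasts 1/12 s, in which the tool goes at most 41.7 mm and 7.16 degrees, less where a joint would pass 70% of its speed; a pose out of reach is approached as far as the arm can. A call with a gripper value outside its range is refused whole. The fingers move at their own pace and stop on an object; FORCE is the grip in N (left out, the last holds). Time passes only in rows, so rows that repeat a pose let the fingers close, or fill a call up. It gives the time, the measured TCP pose, the force, the opening and the grip force at its end, in the units of the state.
- arm.observe(): the state, without advancing time (a new reading comes with each control period).
- arm.read_camera(name): name is "scene" or "top" or "wrist"; returns a dict with "pixels" (480x640x3 uint8, red, green, blue), "range_z" (480x640 float32, m along the optical axis (not along the pixel's ray), 0 where there is no reading), "camera_matrix" (3x3 intrinsics, pixels), "position" and "rotation" of the camera in the world; the wrist camera has in their place "tool_from_camera" (4x4, takes a point from camera to tool coordinates, whose origin is the TCP and whose axes are the flange's). Camera axes: x right, y down, z forward; pixel columns grow to the right and rows downward; lengths in m; the calibration is good to about 2 mm. A picture is of the moment at which its call begins: read the wrist's pose just before it.
- arm.finish_job(): hands the job in; it is judged then, once.
The state is a dict: "t": time; "q": joint angles; "qvel": joint speeds; "effort": joint torques, N m; "tcp_pos": TCP position; "ee_rot": TCP orientation; "contact_force": force on the tool from outside, world axes, zero at the start; "ft_torque": the same for the moment, N m; "opening": finger opening in m; "grasp_force": force on a finger pad.
Only numpy, scipy, OpenCV 4.12 (cv2) and the standard library are available. Lean on these libraries where they do the work, as an engineer would, in place of code of your own. Each camera call takes 0.05 s, during which the arm holds its last target. There are 200 camera calls.

## Working session

There is one attempt and no reset: what is moved stays moved. The work goes in short steps, Python scripts to look and compute and a shell command to move; the robot and the scene stay as the last step left them, time stands still between calls to the robot, and variables do not carry over. Pictures are saved under pics/ and viewed, at most 10 in all, crops included, and the job is handed in when it is done.

```bash
mkdir -p pics; cat > h.py <<'E'
import numpy as np,cv2
from plant import arm
from scipy.spatial.transform import Rotation as R
def cam(n):
    s=arm.observe(); c=arm.read_camera(n); c['K']=np.array(c['camera_matrix'])
    if n=='wrist':
        T=np.eye(4);T[:3,:3]=R.from_rotvec(s['ee_rot']).as_matrix();T[:3,3]=s['tcp_pos'];T=T@np.array(c['tool_from_camera'])
        c['P'],c['Rm']=T[:3,3],T[:3,:3]
    else:
        c['P']=np.array(c['position']); r=np.array(c['rotation']); c['Rm']=r if r.shape==(3,3) else R.from_rotvec(r).as_matrix()
    return c
def ray(c,u,v,z):
    d=c['Rm']@np.linalg.solve(c['K'],[u,v,1.]); return c['P']+d*(z-c['P'][2])/d[2]
def proj(c,p):
    q=c['K']@(c['Rm'].T@(np.array(p)-c['P'])); return q[:2]/q[2]
def save(c,n,crop=None,s=1):
    im=c['pixels'][:,:,::-1]
    if crop: im=im[crop[1]:crop[3],crop[0]:crop[2]]
    cv2.imwrite('pics/'+n,cv2.resize(im,None,fx=s,fy=s,interpolation=cv2.INTER_CUBIC))
E
python3 - <<'E'
from h import *
s=arm.observe();print(s)
c=cam('top');save(c,'top.png');print(c['P'],c['Rm'],c['K']);np.savez('top.npz',**{k:c[k] for k in('pixels','range_z','K','P','Rm')})
E
```

```text
{'t': 0.0, 'q': array([-1.40896886e+00,  3.42726368e-01,  1.52501332e+00, -6.51271923e-06,
        1.27538682e+00, -1.45980964e-01]), 'qvel': array([ 8.28216194e-04,  1.61978876e-04,  1.25174841e-04, -5.50205724e-04,
       -4.27085178e-05, -5.71368039e-04]), 'effort': array([ 6.37539506e-05, -4.31239700e+01, -2.44218099e+01,  7.16726203e-02,
        5.60436677e-02, -1.22687366e-04]), 'tcp_pos': array([ 0.15901534, -0.49986881,  0.19594439]), 'ee_rot': array([-3.10294327e+00, -4.81365683e-01,  2.88602165e-05]), 'contact_force': array([ 0.26411729, -0.48183842,  0.59438051]), 'ft_torque': array([ 0.05267556, -0.01243874, -0.04417874]), 'grasp_force': 0.0, 'opening': 0.0918955621962921}
[0.3797255  0.02807256 1.48112635] [[ 0.01315843 -0.99344071  0.11358878]
 [-0.99982692 -0.01456632 -0.01157359]
 [ 0.01315225 -0.11341683 -0.99346044]] [[552.0080322    0.         320.04333823]
 [  0.         552.0080322  232.45790699]
 [  0.           0.           1.        ]]
```

View pics/top.png

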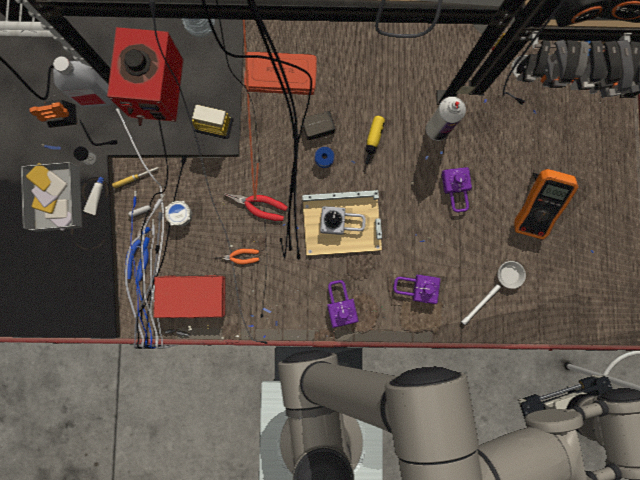

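The jig is at about (342,223), with its side fence at the top (+x) and its end fence and slot on the right (-y). The lock is at (335,220) with its shackle pointing right, and there are purple look-alikes at (342,305), (418,290) and (458,188). Next I'll zoom in and measure.

```bash
python3 - <<'E'
from h import *
c=cam('top');save(c,'topz.png',(280,170,400,270),6)
for u,v in [(335,220),(342,195),(378,215),(315,245),(292,150),(292,200),(290,240),(265,208),(342,180),(460,100)]:
    z=float(c['range_z'][v,u]); p=c['P']+c['Rm']@(np.linalg.solve(c['K'],[u,v,1.])*z); print(u,v,p.round(3))
for u,v in [(304,194),(379,190),(382,254),(304,255)]: print(ray(c,u,v,.01).round(3))
s=cam('scene');save(s,'scene.png');print(s['P'])
E
```

```text
335 220 [ 0.575 -0.027  0.063]
342 195 [ 0.647 -0.046  0.031]
378 215 [ 0.598 -0.145  0.008]
315 245 [0.514 0.024 0.007]
292 150 [0.774 0.091 0.007]
292 200 [0.615 0.083 0.127]
290 240 [0.524 0.09  0.033]
265 208 [ 0.614  0.161 -0.003]
342 180 [ 0.694 -0.047 -0.001]
460 100 [ 0.863 -0.328  0.171]
[0.652 0.056 0.01 ]
[ 0.666 -0.147  0.01 ]
[ 0.492 -0.156  0.01 ]
[0.487 0.053 0.01 ]
[0.08675893 0.58634213 0.96270045]
```

View pics/topz.png

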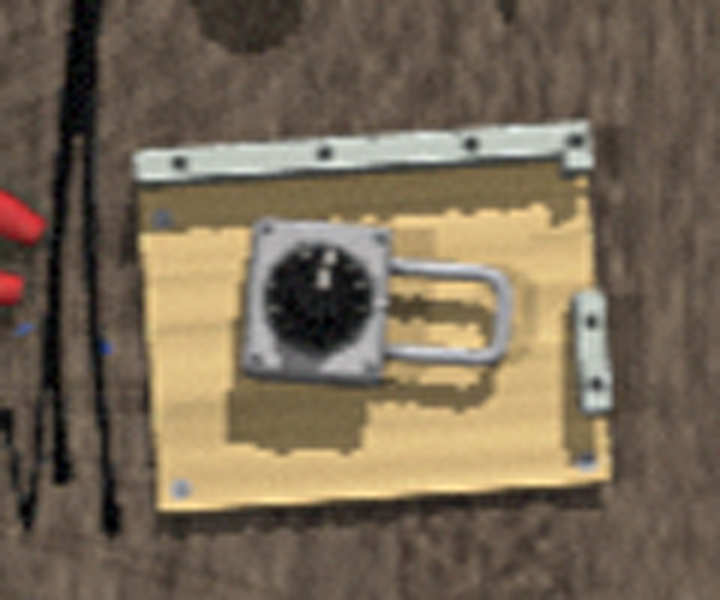

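View pics/scene.png

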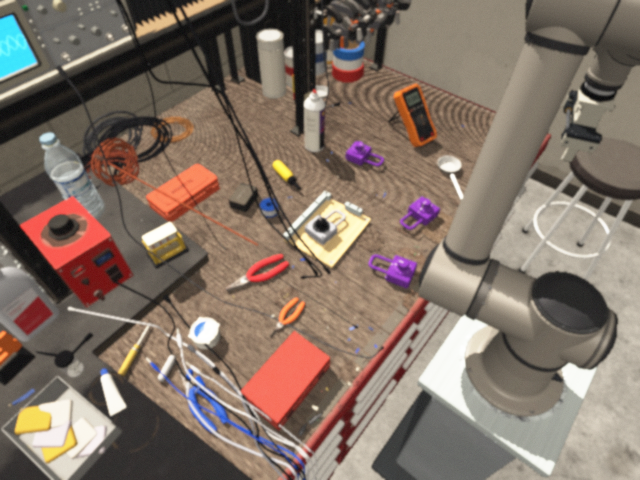

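The pointer stands near +x, about 90° short of the shackle side. The cables hang at y≈0.09, left of the jig. I'll move above the jig for a close look.

```bash
python3 -m creep '[[0,30,-20,-30,0],[0,70,-45,-60,0],[0,105,-68,-60,2],[0,139,-90,-60,4],[0,172,-111,-60,6],[0,206,-133,-60,8],[0,240,-155,-60,10],[0,273,-176,-60,11],[0,306,-197,-60,12],[0,340,-219,-60,13]]'
python3 -m creep '[[0,34,-22,0,0],[0,68,-44,0,0],[0,100,-65,0,0],[0,130,-82,0,0],[0,150,-94,0,0],[0,158,-97,0,0],[0,158,-97,0,0],[0,158,-97,0,0],[0,158,-97,0,0],[0,158,-97,0,0]]'
python3 - <<'E'
from h import *
s=arm.observe();print(s['t'],s['tcp_pos'],R.from_rotvec(s['ee_rot']).as_matrix().round(3))
c=cam('wrist');save(c,'w1.png');print(np.array(c['tool_from_camera']).round(3))
print(proj(c,[.55,-.03,.04]))
E
```

```text
t: 0.98
tcp_pos: [0.4144, -0.1905, 0.2566]
ee_rot: [3.139, 0.125, 0.0]
contact_force: [0.9, -0.8, -0.2]
opening: 0.0917
grasp_force: 0.0
t: 1.82
tcp_pos: [0.5624, -0.084, 0.2569]
ee_rot: [3.139, 0.125, -0.0]
contact_force: [-1.1, -0.0, 0.7]
opening: 0.0917
grasp_force: 0.0
1.8167 [ 0.56237808 -0.08400237  0.25693863] [[ 0.997  0.079  0.   ]
 [ 0.079 -0.997 -0.   ]
 [-0.     0.    -1.   ]]
[[ 0.001 -0.955 -0.295  0.081]
 [ 1.     0.001 -0.001  0.   ]
 [ 0.001 -0.295  0.955 -0.188]
 [ 0.     0.     0.     1.   ]]
[269.380314   214.60137511]
```

View pics/w1.png

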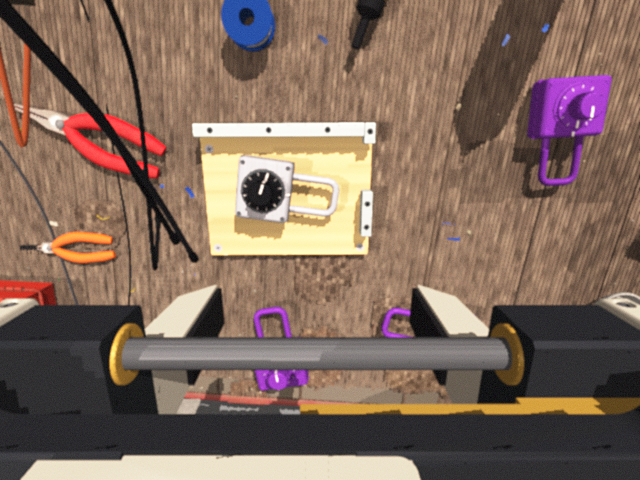

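The wrist view shows the plate at rows 125–255, columns 195–375. The lock is at (263,190) with its pointer at about 75° image-up, and the jig is nearly aligned with the tool. I'll measure from this picture and a zoom.

```bash
python3 - <<'E'
from h import *
c=cam('wrist');save(c,'w2.png',(185,110,385,260),4)
np.savez('w2.npz',**{k:c[k] for k in('pixels','range_z','K','P','Rm')})
h=cv2.cvtColor(c['pixels'],cv2.COLOR_RGB2HSV)
m=cv2.inRange(h,(14,60,60),(32,255,255));m[:115]=0;m[265:]=0;m[:,:190]=0;m[:,380:]=0
v=np.argwhere(m>0)
# bottom edge: lowest yellow per column
b=[(u,np.max(np.where(m[:,u])[0])) for u in range(225,355)]
b=np.array([ray(c,u,w+.5,.01)[:2] for u,w in b]);p=np.polyfit(b[:,1],b[:,0],1);r=b[:,0]-np.polyval(p,b[:,1]);k=abs(r)<.002;p=np.polyfit(b[k,1],b[k,0],1)
yaw=-np.arctan(p[0]);print('yaw',yaw,p,r.std())
for n,pt,z in [('fenceTR',(375,123),.032),('fenceTL',(193,124),.032),('plateBL',(211,256),.01),('plateBR',(368,254),.01),('knob',(263,189),.066)]: print(n,ray(c,*pt,z).round(4))
# heights
d=c['range_z']
for u,w in [(263,190),(280,165),(300,250),(230,130)]:
    print((c['P']+c['Rm']@(np.linalg.solve(c['K'],[u,w,1.])*float(d[w,u]))).round(4))
E
```

```text
yaw 0.09737064995925274 [-0.09767955  0.47804456] 0.004103301296677104
fenceTR [ 0.6602 -0.1404  0.032 ]
fenceTL [0.6432 0.0589 0.032 ]
plateBL [0.4826 0.0465 0.01  ]
plateBR [ 0.5016 -0.1553  0.01  ]
knob [ 0.5833 -0.0251  0.066 ]
[ 0.5823 -0.0252  0.0661]
[ 0.6076 -0.0396  0.0417]
[ 0.5002 -0.0676  0.0105]
[0.6402 0.0178 0.0342]
```

View pics/w2.png

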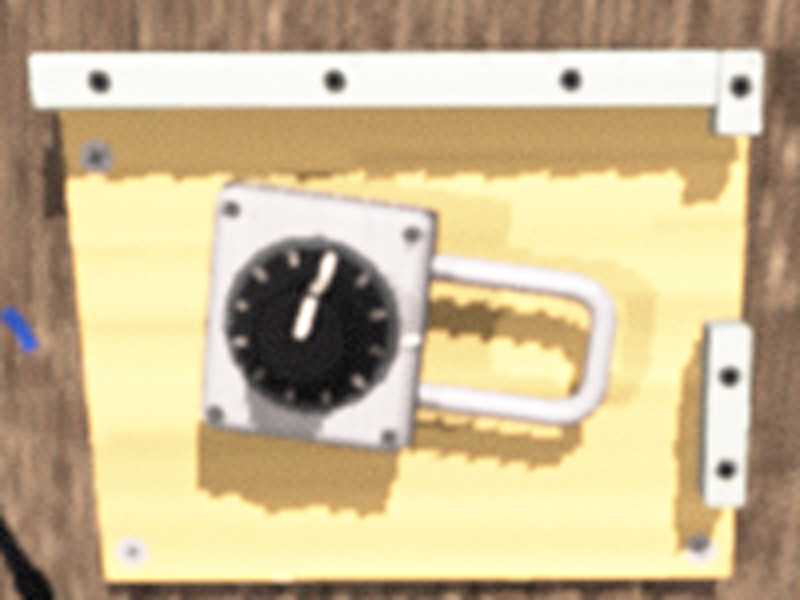

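The jig's origin is at about (0.572,-0.0505) with yaw 0.087, so the tool is already aligned (its x and y are the jig's x and −y). The lock sits at jig (13,24), skewed -0.13. I'll go down on its -x side, then push in +x with the fingers part open.

```bash
python3 -m creep '[[200,-15,-25,20,-0.5],[200,-33,-52,50,-0.5],[200,-33,-52,90,-0.5],[200,-33,-52,130,-0.5],[200,-33,-52,165,-0.5],[200,-33,-52,195,-0.5],[200,-33,-52,220,-0.5],[200,-33,-52,235,-0.5],[200,-33,-52,240,-0.5],[200,-33,-52,240,-0.5]]' 10
python3 -m creep '[[200,4,0,0,0],[200,8,0,0,0],[200,11,0,0,0],[200,14,0,0,0],[200,17,0,0,0],[200,20,0,0,0],[200,22,0,0,0],[200,24,0,0,0],[200,26,0,0,0],[200,26,0,0,0]]'
```

```text
t: 2.75
tcp_pos: [0.5253, -0.0341, 0.0158]
ee_rot: [-3.138, -0.14, 0.003]
contact_force: [0.7, 0.5, -0.4]
opening: 0.0296
grasp_force: 0.0
t: 3.58
tcp_pos: [0.5517, -0.0314, 0.0166]
ee_rot: [-3.138, -0.141, 0.002]
contact_force: [-3.7, 0.6, 3.3]
opening: 0.0195
grasp_force: 2.2
```

```bash
python3 -m creep '[[200,1,0,0,0],[200,2,0,0,0],[200,3,0,0,0],[200,4,0,0,0],[200,5,0,0,0],[200,5,0,0,0],[200,6,0,0,0],[200,6,0,0,0],[200,6,0,0,0],[200,6,0,0,0]]'
python3 - <<'E'
from h import *
c=cam('top');save(c,'t3.png',(290,180,390,260),6)
E
```

```text
t: 4.42
tcp_pos: [0.5582, -0.031, 0.0166]
ee_rot: [3.138, 0.141, 0.0]
contact_force: [-3.7, -0.3, 4.0]
opening: 0.02
grasp_force: 2.2
```

```bash
python3 -m creep '[[200,0.5,0,0,0],[200,1,0,0,0],[200,1,0,0,0],[200,1.5,0,0,0],[200,1.5,0,0,0],[200,2,0,0,0],[200,2,0,0,0],[200,2,0,0,0],[200,2,0,0,0],[200,2,0,0,0]]'
```

```text
t: 5.3
tcp_pos: [0.5601, -0.0308, 0.0166]
ee_rot: [3.138, 0.141, 0.0]
contact_force: [-4.4, 0.2, 3.6]
opening: 0.0197
grasp_force: 2.3
```

```bash
python3 -m creep '[[200,0.5,0,0,0],[200,1,0,0,0],[200,1.5,0,0,0],[200,2,0,0,0],[200,2.5,0,0,0],[200,3,0,0,0],[200,3,0,0,0],[200,3,0,0,0],[200,3,0,0,0],[200,3,0,0,0]]'
```

```text
t: 6.13
tcp_pos: [0.5632, -0.0305, 0.0166]
ee_rot: [3.138, 0.141, 0.0]
contact_force: [-3.5, 0.6, 3.6]
opening: 0.0195
grasp_force: 2.2
```

```bash
python3 - <<'E'
from h import *
c=cam('wrist');save(c,'w4.png')
E
```

```text
(no output)
```

View pics/w4.png

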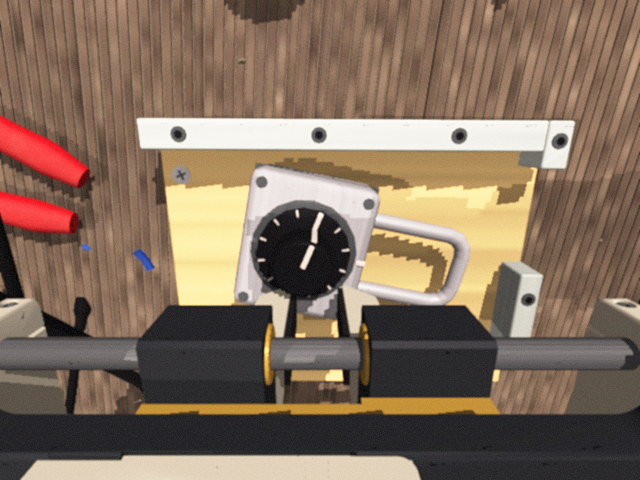

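The lock is still askew by about -0.2, with a gap to the side fence, and the fingers sit at columns 280–375. I'll locate the case corners.

```bash
cat >> h.py <<'E'
O=np.array([.572,-.0505]);Y=.087
def jig(p): d=np.array(p[:2])-O; return np.array([[np.cos(Y),np.sin(Y)],[-np.sin(Y),np.cos(Y)]])@d*1000
E
python3 - <<'E'
from h import *
c=cam('wrist')
print('tcp',jig(arm.observe()['tcp_pos']))
for n,p,z in [('c(+x+y)',(254,164),.042),('c(+x-y)',(380,186),.042),('c(-x+y)',(236,302),.042),('knob',(303,248),.052),('fenceL',(140,149),.032),('fenceR',(545,150),.032),('fenceBarcorner',(545,167),.032),('slot',(497,262),.032),('shackle end',(468,245),.026)]: print(n,jig(ray(c,*p,z)).round(1))
for a in [(-10,0),(-29,0),(10,0),(29,0)]:
    T=R.from_rotvec(arm.observe()['ee_rot']).as_matrix(); print(a,proj(c,np.array(arm.observe()['tcp_pos'])+T@np.array([.0095,a[0]/1e3,0])))
E
```

```text
tcp [-7.0736555  20.68926334]
c(+x+y) [61.1 48.8]
c(+x-y) [51.5 -8.2]
c(-x+y) [-7.  61.2]
knob [24.9 26.8]
fenceL [ 67.  103.8]
fenceR [ 67.2 -86.5]
fenceBarcorner [ 59.4 -88. ]
slot [ 11.3 -72.4]
shackle end [ 18.6 -59. ]
(-10, 0) [298.66991375 266.85812997]
(-29, 0) [265.01522607 266.82054436]
(10, 0) [334.10301926 266.89770172]
(29, 0) [367.77123406 266.93530244]
```

```bash
python3 - <<'E'
from h import *
c=cam('wrist');d=c['range_z']
for u,w in [(262,172),(360,192),(250,230),(250,270),(245,290),(305,245),(303,285),(368,225),(205,200),(480,200),(300,135),(289,300),(360,300),(285,310),(318,305),(318,315),(318,330)]:
    p=c['P']+c['Rm']@(np.linalg.solve(c['K'],[u,w,1.])*float(d[w,u])); print(u,w,jig(p).round(1),p[2].round(4))
save(c,'w5.png',(220,150,400,330),3.3)
E
```

```text
262 172 [57.4 45.6] 0.0405
360 192 [48.6  0.8] 0.0415
250 230 [30.6 52.2] 0.0422
250 270 [10.5 53.1] 0.0426
245 290 [-0.2 56.2] 0.0423
305 245 [31.1 25.4] 0.0675
303 285 [13.6 26.3] 0.0675
368 225 [32.9 -3.7] 0.041
205 200 [39.2 82.1] 0.0106
480 200 [ 39.4 -69.8] 0.009
300 135 [73.6 28.5] 0.0321
289 300 [ 3.2 32.9] 0.0605
360 300 [4.7 1.6] 0.0633
285 310 [ 4.6 33.6] 0.0726
318 305 [-8.1 19.9] 0.0429
318 315 [-14.5  19.8] 0.0414
318 330 [-41.3  19.6] 0.0108
```

View pics/w5.png

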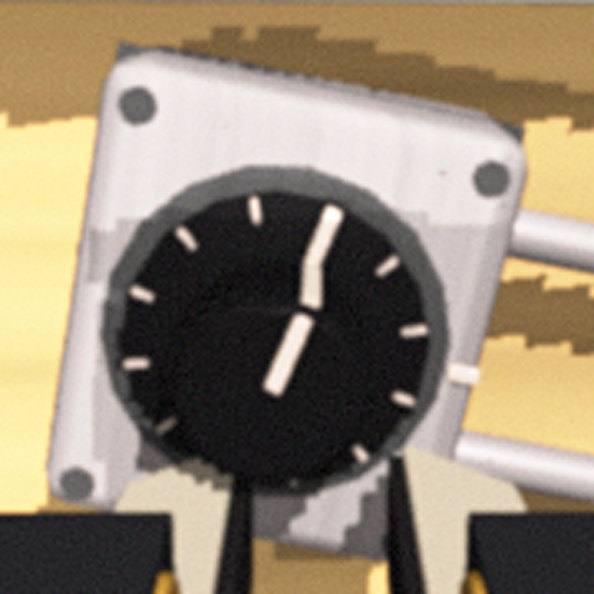

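```bash
python3 - <<'E'
from h import *
c=cam('wrist');d=c['range_z'].astype(float);T=np.array(c['tool_from_camera'])
v,u=np.mgrid[0:480,0:640]
P=np.stack([u,v,np.ones_like(u)],-1)@np.linalg.inv(c['K']).T*d[...,None]
P=P@T[:3,:3].T+T[:3,3]
P*=1000
for w in range(262,312,4): print(w,[tuple(P[w,x].round(0).astype(int)) for x in (270,289,300,318,334,345,360,372)])
c=cam('scene');s=arm.observe();print(proj(c,s['tcp_pos']));save(c,'s5.png',(270,160,390,270),5)
E
```

```text
262 [(np.int64(29), np.int64(-20), np.int64(-47)), (np.int64(30), np.int64(-11), np.int64(-49)), (np.int64(30), np.int64(-7), np.int64(-49)), (np.int64(81), np.int64(0), np.int64(-188)), (np.int64(24), np.int64(8), np.int64(-31)), (np.int64(24), np.int64(13), np.int64(-31)), (np.int64(23), np.int64(21), np.int64(-28)), (np.int64(10), np.int64(32), np.int64(6))]
266 [(np.int64(27), np.int64(-20), np.int64(-46)), (np.int64(29), np.int64(-11), np.int64(-51)), (np.int64(29), np.int64(-7), np.int64(-50)), (np.int64(29), np.int64(1), np.int64(-49)), (np.int64(21), np.int64(8), np.int64(-30)), (np.int64(21), np.int64(14), np.int64(-30)), (np.int64(19), np.int64(21), np.int64(-25)), (np.int64(8), np.int64(32), np.int64(6))]
270 [(np.int64(20), np.int64(-22), np.int64(-31)), (np.int64(27), np.int64(-11), np.int64(-49)), (np.int64(27), np.int64(-7), np.int64(-50)), (np.int64(27), np.int64(1), np.int64(-49)), (np.int64(20), np.int64(8), np.int64(-31)), (np.int64(19), np.int64(14), np.int64(-29)), (np.int64(17), np.int64(22), np.int64(-23)), (np.int64(5), np.int64(33), np.int64(6))]
274 [(np.int
[... 2943 characters left out ...]
(10), np.int64(-12), np.int64(-50)), (np.int64(-2), np.int64(-8), np.int64(-25)), (np.int64(-2), np.int64(1), np.int64(-25)), (np.int64(-2), np.int64(9), np.int64(-26)), (np.int64(11), np.int64(12), np.int64(-51)), (np.int64(11), np.int64(19), np.int64(-52)), (np.int64(37), np.int64(15), np.int64(-102))]
310 [(np.int64(37), np.int64(-12), np.int64(-104)), (np.int64(10), np.int64(-11), np.int64(-53)), (np.int64(-5), np.int64(-8), np.int64(-24)), (np.int64(-4), np.int64(1), np.int64(-26)), (np.int64(-4), np.int64(9), np.int64(-26)), (np.int64(11), np.int64(12), np.int64(-54)), (np.int64(12), np.int64(18), np.int64(-56)), (np.int64(37), np.int64(15), np.int64(-104))]
[326.43269082 231.40248949]
```

View pics/s5.png

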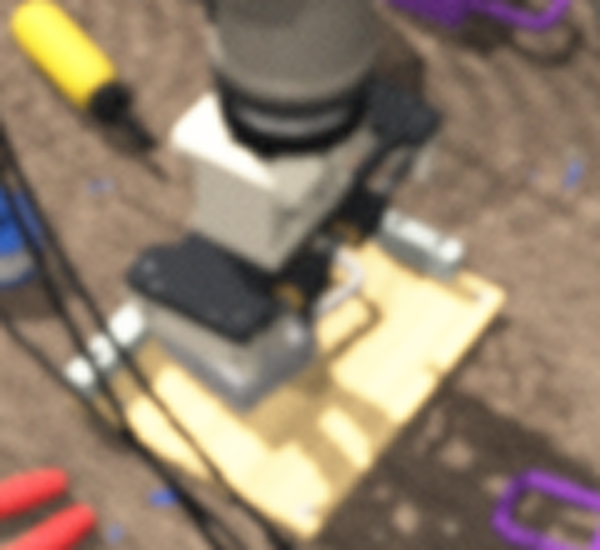

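```bash
python3 - <<'E'
from h import *
c=np.load('w2.npz');d=c['range_z'].astype(float);T=np.array(arm.read_camera('wrist')['tool_from_camera'])
v,u=np.mgrid[0:480,0:640]
P=(np.stack([u,v,np.ones_like(u)],-1)@np.linalg.inv(c['K']).T*d[...,None])@T[:3,:3].T+T[:3,3]
P*=1000
for w in range(280,345,5): print(w,[tuple(P[w,x].round(0).astype(int).tolist()) for x in (185,195,205,212,218,222)],d[w,200])
E
```

```text
280 [(-107, -178, 258), (-107, -165, 258), (-107, -151, 258), (-108, -142, 258), (-108, -134, 258), (-108, -128, 259)] 0.48359790444374084
285 [(-115, -179, 259), (-115, -165, 258), (-114, -151, 257), (-115, -142, 259), (-115, -134, 258), (-115, -128, 258)] 0.4850192368030548
290 [(-123, -180, 259), (-122, -166, 258), (12, -52, -37), (12, -48, -36), (10, -47, -32), (-122, -129, 257)] 0.16674984991550446
295 [(12, -59, -42), (12, -55, -42), (11, -50, -41), (11, -48, -39), (9, -46, -36), (-130, -130, 258)] 0.16029469668865204
300 [(12, -58, -47), (11, -53, -46), (12, -49, -47), (10, -47, -43), (7, -46, -37), (4, -46, -31)] 0.1553916186094284
305 [(12, -56, -52), (11, -52, -50), (11, -48, -50), (9, -46, -46), (5, -46, -38), (2, -46, -32)] 0.15119946002960205
310 [(12, -54, -56), (12, -50, -56), (10, -47, -53), (7, -46, -47), (3, -46, -39), (0, -45, -34)] 0.1470276117324829
315 [(12, -52, -61), (11, -49, -60), (10, -46, -57), (5, -46, -48), (1, -46, -40), (-4, -46, -32)] 0.1459917575120926
320 [(12, -51, -65), (11, -48, -63), (8, -46, -58), (3, -46, -49), (-2, -46, -40), (-5, -46, -34)] 0.14213299751281738
325 [(11, -50, -67), (10, -47, -65), (6, -46, -58), (1, -46, -49), (-4, -46, -41), (-8, -46, -34)] 0.14071664214134216
330 [(12, -49, -72), (10, -46, -70), (4, -46, -59), (-1, -46, -50), (-6, -46, -41), (-185, -134, 259)] 0.14121319353580475
335 [(11, -48, -73), (9, -45, -71), (2, -46, -59), (-3, -46, -51), (-8, -46, -43), (-192, -135, 258)] 0.1397545486688614
340 [(31, -33, -109), (32, -30, -111), (32, -28, -111), (31, -26, -109), (32, -25, -110), (32, -24, -110)] 0.08933417499065399
```

The camera's depth shows the fingertips end about 32 mm above the reported TCP, so that push was against the dial skirt and not the case. From here I'll command 33 mm lower. First I'll lift, back off and look at the dial again.

```bash
python3 -m creep '[[200,0,0,-20,0],[200,0,0,-40,0],[200,-20,0,-40,0],[200,-40,0,-30,0],[200,-40,0,-5,0],[200,-40,0,10,0],[200,-40,0,20,0],[200,-40,0,26,0],[200,-40,0,26,0],[200,-40,0,26,0]]'
python3 - <<'E'
from h import *
c=cam('wrist');save(c,'w6.png')
d=c['range_z'].astype(float);s=arm.observe();T=R.from_rotvec(s['ee_rot']).as_matrix()
v,u=np.mgrid[0:480,0:640]
P=(np.stack([u,v,np.ones_like(u)],-1)@np.linalg.inv(c['K']).T*d[...,None])@c['Rm'].T+c['P']
t=(P-s['tcp_pos'])@T*1000
m=(d>0)&(abs(t[...,1])<35)&(abs(t[...,0])<16)&(t[...,2]<-20)&(t[...,2]>-60)
print('finger low z',np.percentile(t[m][:,2],[90,97,99.5]),'world',s['tcp_pos'],jig(s['tcp_pos']))
for w in range(245,300,5): print(w,[t[w,x].round(0).astype(int).tolist() for x in (285,292,345,352)])
E
```

```text
t: 7.27
tcp_pos: [0.5238, -0.0341, -0.0093]
ee_rot: [3.138, 0.141, 0.001]
contact_force: [0.5, -0.2, 0.2]
opening: 0.0199
grasp_force: 0.0
finger low z [-20.23440221 -20.06348937 -20.01018834] world [ 0.52403659 -0.03418897 -0.00889014] [-46.36474117  20.41689213]
245 [[38, -13, -51], [38, -10, -52], [38, 12, -50], [38, 14, -51]]
250 [[36, -13, -51], [36, -10, -50], [36, 12, -50], [36, 14, -51]]
255 [[34, -13, -50], [33, -10, -50], [34, 12, -52], [34, 14, -52]]
260 [[21, -16, -20], [20, -12, -19], [32, 12, -51], [32, 14, -52]]
265 [[18, -16, -20], [18, -12, -19], [29, 12, -50], [29, 15, -49]]
270 [[15, -16, -20], [15, -12, -20], [15, 14, -20], [15, 18, -19]]
275 [[12, -16, -19], [12, -12, -19], [12, 15, -19], [12, 18, -19]]
280 [[10, -16, -20], [9, -13, -19], [10, 14, -20], [9, 18, -19]]
285 [[7, -16, -20], [6, -13, -18], [7, 15, -19], [7, 18, -20]]
290 [[11, -15, -35], [10, -12, -32], [12, 13, -36], [12, 17, -36]]
295 [[12, -14, -41], [10, -11, -38], [11, 13, -41], [12, 16, -41]]
```

View pics/w6.png

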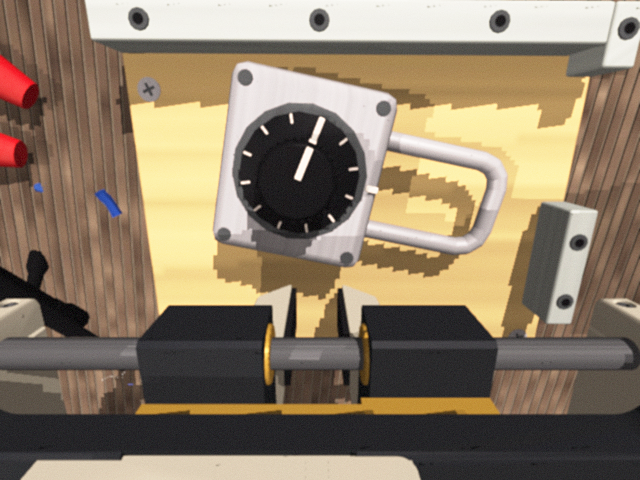

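The lock now stands clear with the fingertips behind it at about z=0.024. I'll push +x properly.

```bash
python3 -m creep '[[200,2,0,4,0],[200,6,0,4,0],[200,10,0,4,0],[200,13,0,4,0],[200,16,0,4,0],[200,19,0,4,0],[200,21,0,4,0],[200,23,0,4,0],[200,25,0,4,0],[200,25,0,4,0]]'
python3 -m creep '[[200,1,0,0,0],[200,2,0,0,0],[200,3,0,0,0],[200,4,0,0,0],[200,5,0,0,0],[200,5,0,0,0],[200,6,0,0,0],[200,6,0,0,0],[200,6,0,0,0],[200,6,0,0,0]]'
```

```text
t: 8.15
tcp_pos: [0.5485, -0.0319, -0.0134]
ee_rot: [3.138, 0.141, 0.001]
contact_force: [-1.2, -0.7, 0.3]
opening: 0.0196
grasp_force: 0.5
t: 8.98
tcp_pos: [0.5539, -0.0313, -0.0136]
ee_rot: [3.138, 0.141, -0.001]
contact_force: [-3.0, -2.0, -1.1]
opening: 0.0198
grasp_force: 1.5
```

```bash
python3 -m creep '[[200,1,0,0,0],[200,1.5,0,0,0],[200,2,0,0,0],[200,2.5,0,0,0],[200,3,0,0,0],[200,3.5,0,0,0],[200,4,0,0,0],[200,4,0,0,0],[200,4,0,0,0],[200,4,0,0,0]]'
```

```text
t: 9.82
tcp_pos: [0.555, -0.0311, -0.0135]
ee_rot: [-3.138, -0.141, 0.01]
contact_force: [-13.5, -5.4, 7.5]
opening: 0.0197
grasp_force: 6.7
```

```bash
cat >> h.py <<'E'
def case(c,lo,hi):
    d=c['range_z'].astype(float);v,u=np.mgrid[0:480,0:640]
    P=(np.stack([u,v,np.ones_like(u)],-1)@np.linalg.inv(c['K']).T*d[...,None])@c['Rm'].T+c['P']
    q=(P[...,:2]-O)@np.array([[np.cos(Y),-np.sin(Y)],[np.sin(Y),np.cos(Y)]])*1000
    return P,q
E
python3 - <<'E'
from h import *
c=cam('wrist');P,q=case(c,0,0);im=c['pixels'].astype(int)
sat=im.max(2)-im.min(2)
m=(P[...,2]>.036)&(P[...,2]<.075)&(abs(q[...,0]-30)<60)&(abs(q[...,1]-25)<45)&(np.mgrid[0:480,0:640][0]<285)
pts=q[m]
# +x edge: per y bin max x
for y in range(-10,62,6):
    k=abs(pts[:,1]-y)<1.5
    if k.sum()>5: print(y,np.percentile(pts[k,0],99).round(1),end=' | ')
f=(abs(P[...,2]-.032)<.004)&(q[...,0]>55)&(q[...,0]<75)
print('\nfence minx',[(y,np.percentile(q[f&(abs(q[...,1]-y)<3)][:,0],2).round(1)) for y in (-30,0,60,80)], jig(arm.observe()['tcp_pos']))
E
```

```text
2 63.4 | 8 66.2 | 14 66.2 | 20 66.2 | 26 66.1 | 32 66.1 | 38 66.1 | 44 66.4 | 50 66.4 | 56 66.4 | 
fence minx [(-30, np.float64(66.7)), (0, np.float64(66.9)), (60, np.float64(67.1)), (80, np.float64(67.0))] [-15.26333354  20.77287508]
```

The case is flush along the side fence (edge at 66.2 mm everywhere, 13 N push). Next I'll check joint 6, lift and go round to the +y side.

```bash
python3 -m creep '[[200,-6,0,0,0],[200,-12,0,-10,0],[200,-12,0,-45,0],[200,-12,0,-85,0],[200,-12,0,-110,0],[200,-12,0,-110,0],[200,-12,0,-110,0],[200,-12,0,-110,0],[200,-12,0,-110,0],[200,-12,0,-110,0]]'
python3 - <<'E'
from h import *
s=arm.observe();print(s['q'],jig(s['tcp_pos']),s['tcp_pos'])
c=cam('wrist');P,q=case(c,0,0)
m=(P[...,2]>.038)&(P[...,2]<.046)&(abs(q[...,0]-30)<45)&(abs(q[...,1]-25)<50)
k=m&(abs(q[...,0]-15)<12);print('y',np.percentile(q[k][:,1],[1,99]),'x',np.percentile(q[m&(abs(q[...,1]-55)<4)][:,0],[1,99]))
k=(P[...,2]>.062)&(P[...,2]<.072)&(abs(q[...,0]-30)<25)&(abs(q[...,1]-25)<30);print('knob',q[k].mean(0),np.percentile(q[k],[1,99],axis=0))
E
```

```text
t: 10.7
tcp_pos: [0.5454, -0.0318, 0.0954]
ee_rot: [-3.138, -0.141, 0.004]
contact_force: [0.1, -0.5, -0.5]
opening: 0.0195
grasp_force: 0.0
[-1.98558975e-01  4.81905951e-01  1.60543811e+00  4.27393245e-05
  1.05656756e+00  1.28253055e+00] [-24.91964404  20.95824921] [ 0.54535354 -0.03178629  0.09536   ]
y [ 2.97954574 63.32696966] x [-1.52796593 65.90255346]
knob [32.33489723 32.96326809] [[19.68324803 20.84595407]
 [44.67848518 45.49378712]]
```

```bash
python3 -m creep '[[200,0,0,0,7],[200,0,0,0,14],[200,0,0,0,21],[200,0,0,0,28],[200,0,0,0,35],[200,10,-10,0,42],[200,25,-25,0,49],[200,40,-40,0,56],[200,50,-56,0,63],[200,56,-65,0,70]]'
python3 -m creep '[[200,0,0,0,7],[200,0,0,0,14],[200,0,0,0,20],[200,0,0,10,20],[200,0,0,30,20],[200,0,0,45,20],[200,0,0,45,20],[200,0,0,45,20],[200,0,0,45,20],[200,0,0,45,20]]'
python3 - <<'E'
from h import *
s=arm.observe();print(s['q'][5],jig(s['tcp_pos']),s['tcp_pos'],R.from_rotvec(s['ee_rot']).as_matrix()[:2,0])
E
```

```text
t: 11.58
tcp_pos: [0.5965, 0.0394, 0.0955]
ee_rot: [2.647, -1.692, -0.002]
contact_force: [-0.7, 0.1, -0.2]
opening: 0.0197
grasp_force: 0.0
t: 12.42
tcp_pos: [0.5968, 0.0377, 0.0524]
ee_rot: [-2.319, 2.118, -0.002]
contact_force: [0.5, 0.1, -0.5]
opening: 0.02
grasp_force: 0.0
2.986122351760172 [32.334657   85.66465762] [0.59676894 0.03765023 0.05243392] [ 0.09033513 -0.99591137]
```

```bash
python3 -m creep '[[200,0,0,20,0],[200,0,0,45,0],[200,0,0,60,0],[200,0,0,65,0],[200,0,0,65,0],[200,4,0,65,0],[200,8,0,65,0],[200,12,0,65,0],[200,16,0,65,0],[200,20,0,65,0]]'
python3 -m creep '[[200,4,0,0,0],[200,8,0,0,0],[200,12,0,0,0],[200,16,0,0,0],[200,20,0,0,0],[200,24,0,0,0],[200,28,0,0,0],[200,32,0,0,0],[200,32,0,0,0],[200,32,0,0,0]]'
python3 - <<'E'
from h import *
s=arm.observe();print(jig(s['tcp_pos']))
c=cam('wrist');P,q=case(c,0,0)
m=(P[...,2]>.038)&(P[...,2]<.046)&(abs(q[...,0]-30)<45)&(abs(q[...,1])<50)
print([(y,np.percentile(q[m&(abs(q[...,1]-y)<2)][:,0],[1,99]).round(1)) for y in (-20,-10,0,10,20)])
E
```

```text
t: 13.25
tcp_pos: [0.5985, 0.0177, -0.0124]
ee_rot: [-2.318, 2.119, -0.002]
contact_force: [0.3, 3.6, 1.4]
opening: 0.0202
grasp_force: 1.6
t: 14.08
tcp_pos: [0.6007, -0.0149, -0.0136]
ee_rot: [2.318, -2.12, 0.001]
contact_force: [-0.4, -0.4, -0.4]
opening: 0.0194
grasp_force: 0.0
[31.63915732 33.02177708]
[(-20, array([-2.8, 65.1])), (-10, array([-2.9, 65. ])), (0, array([-3. , 65.1])), (10, array([-2.5, 64.5])), (20, array([-0.8, 62.9]))]
```

```bash
python3 -m creep '[[200,4,0,0,0],[200,8,0,0,0],[200,12,-1,0,0],[200,16,-1,0,0],[200,20,-1,0,0],[200,24,-2,0,0],[200,28,-2,0,0],[200,32,-3,0,0],[200,35,-3,0,0],[200,38,-3,0,0]]'
python3 -m creep '[[200,1,0,0,0],[200,2,0,0,0],[200,3,0,0,0],[200,4,0,0,0],[200,5,0,0,0],[200,6,0,0,0],[200,6.5,0,0,0],[200,7,0,0,0],[200,7,0,0,0],[200,7,0,0,0]]'
python3 - <<'E'
from h import *
s=arm.observe();print(jig(s['tcp_pos']),s['contact_force'])
c=cam('wrist');save(c,'w7.png');P,q=case(c,0,0)
m=(P[...,2]>.038)&(P[...,2]<.046)&(abs(q[...,0]-30)<45)&(abs(q[...,1]+50)<60)
print([(y,np.percentile(q[m&(abs(q[...,1]-y)<2)][:,0],[1,99]).round(1)) for y in (-75,-65,-55,-45,-35)])
print([(x,np.percentile(q[m&(abs(q[...,0]-x)<2)][:,1],[1,99]).round(1)) for x in (4,15,30,45,58)])
E
```

```text
t: 14.97
tcp_pos: [0.6072, -0.0521, -0.0135]
ee_rot: [2.319, -2.12, 0.0]
contact_force: [-2.2, 1.7, -0.4]
opening: 0.0198
grasp_force: 1.3
t: 15.8
tcp_pos: [0.6078, -0.0587, -0.0134]
ee_rot: [2.319, -2.12, 0.0]
contact_force: [-1.3, 0.7, -0.8]
opening: 0.0195
grasp_force: 0.9
[ 34.92066919 -11.31847694] [-1.25268701  0.68946624 -0.82926923]
[(-75, array([-1.8, 64.7])), (-65, array([-2.3, 65.2])), (-55, array([-2.5, 65.6])), (-45, array([-2.4, 65.7])), (-35, array([-2.1, 65.6]))]
[(4, array([-83.7, -25.3])), (15, array([-83.9, -24.4])), (30, array([-84.1, -24.3])), (45, array([-84.1, -13. ])), (58, array([-83.7, -24.9]))]
```

View pics/w7.png

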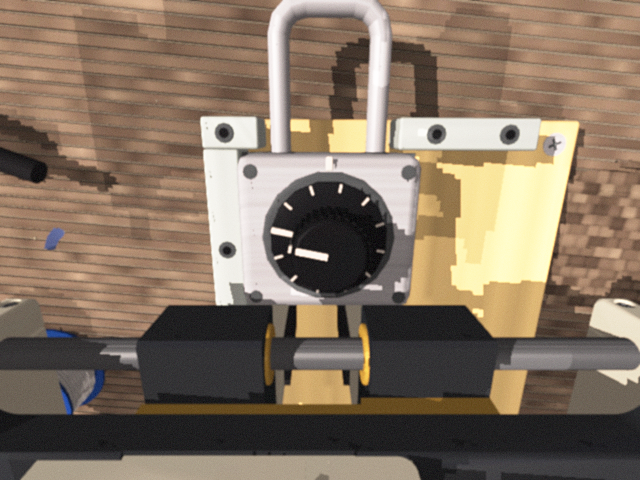

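The shackle is through the slot and the case is almost at the end fence, with the index at (331,163) and the pointer at (283,233). I'll press home.

```bash
python3 -m creep '[[200,1,0,0,0],[200,2,0,0,0],[200,3,0,0,0],[200,3.5,0,0,0],[200,4,0,0,0],[200,4,0,0,0],[200,4,0,0,0],[200,4,0,0,0],[200,4,0,0,0],[200,4,0,0,0]]'
python3 - <<'E'
from h import *
s=arm.observe();print(jig(s['tcp_pos']),s['contact_force'])
E
```

```text
t: 16.68
tcp_pos: [0.6079, -0.0603, -0.0134]
ee_rot: [-2.317, 2.119, 0.004]
contact_force: [-2.5, 11.5, 0.0]
opening: 0.0199
grasp_force: 5.6
[ 34.9198775  -12.84786302] [-2.50855204 11.53024761  0.02511765]
```

```bash
python3 -m creep '[[200,-6,0,0,0],[200,-6,0,-35,0],[200,-6,0,-70,0],[200,10,30,-70,0],[200,30,60,-70,0],[200,42,78,-65,0],[200,42,78,-35,0],[200,42,78,-10,0],[200,42,78,0,0],[200,42,78,0,0]]'
python3 -m creep '[[200,0,-3,0,0],[200,0,-6,0,0],[200,0,-8,0,0],[200,0,-10,0,0],[200,0,-11,0,0],[200,0,-12,0,0],[200,0,-13,0,0],[200,0,-14,0,0],[200,0,-14,0,0],[200,0,-14,0,0]]'
python3 - <<'E'
from h import *
s=arm.observe();print(jig(s['tcp_pos']),s['contact_force'])
E
```

```text
t: 17.52
tcp_pos: [0.5329, -0.1114, -0.0153]
ee_rot: [2.317, -2.119, -0.005]
contact_force: [0.0, 0.2, 0.2]
opening: 0.0197
grasp_force: 0.0
t: 18.35
tcp_pos: [0.5453, -0.1102, -0.013]
ee_rot: [2.317, -2.117, -0.007]
contact_force: [-12.6, -2.8, 10.2]
opening: 0.0198
grasp_force: 6.3
[-31.76858083 -57.15279651] [-12.5833486   -2.78749255  10.22978327]
```

The lock is flush in both directions at about 12 N each way. Next I'll move above the knob, turning the tool back 90°.

```bash
python3 -m creep '[[0,0,8,0,0],[0,0,8,-30,0],[0,0,8,-65,0],[0,0,8,-100,-7],[0,0,-10,-125,-14],[0,0,-40,-125,-21],[0,0,-63,-125,-28],[0,-2,-63,-125,-35],[0,-2,-63,-125,-42],[0,-2,-63,-125,-49]]'
python3 -m creep '[[0,0,0,0,-7],[0,0,0,0,-14],[0,0,0,0,-21],[0,0,0,0,-28],[0,0,0,0,-35],[0,0,0,0,-41],[0,0,0,0,-41],[0,0,0,0,-41],[0,0,0,0,-41],[0,0,0,0,-41]]'
python3 - <<'E'
from h import *
s=arm.observe();print(s['q'][5],jig(s['tcp_pos']),s['tcp_pos'],R.from_rotvec(s['ee_rot']).as_matrix()[:2,0])
c=cam('wrist');np.savez('w8.npz',**{k:c[k] for k in('pixels','range_z','K','P','Rm')});P,q=case(c,0,0)
k=(P[...,2]>.062)&(P[...,2]<.070)&(abs(q[...,0]-30)<25)&(abs(q[...,1]+55)<25);x,y=q[k].T
print('knob',q[k].mean(0),np.percentile(q[k],[1,99],axis=0),k.sum())
m=(P[...,2]>.038)&(P[...,2]<.0445)&(abs(q[...,0]-30)<45)&(abs(q[...,1]+55)<45)
print([(a,np.percentile(q[m&(abs(q[...,1]-a)<2)][:,0],[1,99]).round(1)) for a in (-75,-55,-35)])
print([(a,np.percentile(q[m&(abs(q[...,0]-a)<2)][:,1],[1,99]).round(1)) for a in (4,30,58)])
for n,d in (('u',0),('v',1)): pass
vv,uu=np.where(k);print(uu.mean(),vv.mean(),proj(c,np.r_[O+np.array([[np.cos(Y),-np.sin(Y)],[np.sin(Y),np.cos(Y)]])@[.031,-.055],.066]))
print('tcp relative to knob (jig mm)',jig(s['tcp_pos'])-q[k].mean(0))
E
```

```text
t: 19.18
tcp_pos: [0.6111, -0.1022, 0.1114]
ee_rot: [-2.992, 0.957, -0.001]
contact_force: [-0.8, 0.1, 0.0]
opening: 0.0818
grasp_force: 0.0
t: 20.02
tcp_pos: [0.6107, -0.1025, 0.1116]
ee_rot: [3.138, 0.137, 0.0]
contact_force: [0.2, 0.9, 0.5]
opening: 0.0919
grasp_force: 0.0
1.1933346135872418 [ 34.04387671 -55.15840437] [ 0.61070785 -0.10249171  0.11163576] [0.99617027 0.08743426]
knob [ 32.70827993 -54.84179286] [[ 19.79108337 -67.43485262]
 [ 44.66623276 -42.20979723]] 1093
[(-75, array([-1.8, 65.8])), (-55, array([-2. , 66.1])), (-35, array([-0.7, 65.9]))]
[(4, array([-84.3, -24.8])), (30, array([-85.1, -24.7])), (58, array([-84.5, -25. ]))]
316.0384263494968 258.1033851784081 [316.264981   260.49327143]
tcp relative to knob (jig mm) [ 1.33559679 -0.31661151]
```

The lock is seated (case -2..66, -85..-25 mm) and the pointer stands a full 90° (3 clicks) short. I'll go down on the knob and grip it.

```bash
python3 -m creep '[[130,-1,0,20,0],[130,-1.5,0,50,0],[130,-1.5,0,75,0],[130,-1.5,0,88,0],[130,-1.5,0,91,0],[130,-1.5,0,91,0],[255,-1.5,0,91,0],[255,-1.5,0,91,0],[255,-1.5,0,91,0],[255,-1.5,0,91,0]]' 25
python3 -m creep '[[255,0,0,0,0],[255,0,0,0,0],[255,0,0,0,3],[255,0,0,0,6],[255,0,0,0,9],[255,0,0,0,12],[255,0,0,0,15],[255,0,0,0,18],[255,0,0,0,20],[255,0,0,0,20]]'
python3 -c "
from h import *
s=arm.observe();print(s['ft_torque'],s['contact_force'],jig(s['tcp_pos']))"
```

```text
t: 20.9
tcp_pos: [0.6098, -0.1028, 0.0217]
ee_rot: [3.138, 0.141, 0.003]
contact_force: [0.1, 0.7, 0.3]
opening: 0.0295
grasp_force: 0.0
t: 21.73
tcp_pos: [0.6096, -0.1031, 0.0214]
ee_rot: [3.114, -0.408, 0.002]
contact_force: [-1.5, -0.9, 5.4]
opening: 0.0245
grasp_force: 25.0
[-0.07831899  0.22021411  0.0646934 ] [-1.46162499 -0.85086968  5.42026197] [ 32.86771454 -55.69882362]
```

```bash
python3 -m creep '[[255,0,0,0,4],[255,0,0,0,8],[255,0,0,0,12],[255,0,0,0,16],[255,0,0,0,20],[255,0,0,0,24],[255,0,0,0,28],[255,0,0,0,32],[255,0,0,0,36],[255,0,0,0,40]]'
python3 -c "
from h import *
s=arm.observe();print(s['ft_torque'],s['contact_force'],jig(s['tcp_pos']))
c=cam('wrist');save(c,'w9.png')"
```

```text
t: 22.57
tcp_pos: [0.6086, -0.1042, 0.0214]
ee_rot: [2.785, -1.449, 0.001]
contact_force: [-5.3, -6.0, 7.3]
opening: 0.0245
grasp_force: 25.0
[-0.82170735  0.93653229  0.08927749] [-5.27764586 -5.98567373  7.28427633] [ 31.78906198 -56.70778053]
```

View pics/w9.png

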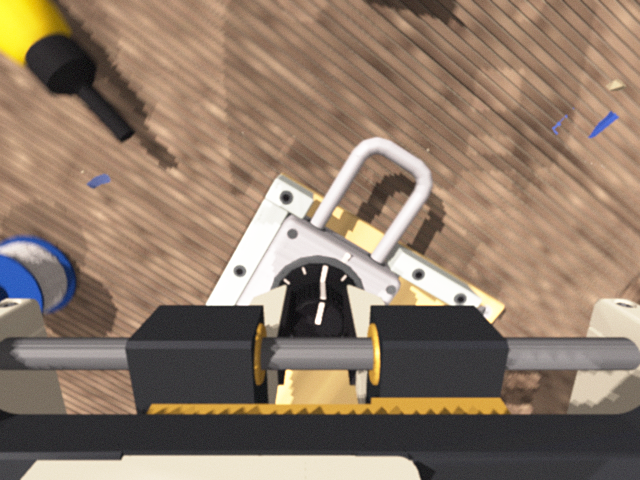

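The pointer turned with the grip without slipping: it points up the image at (323,280), with the index 30° further at (348,258). I'll turn the last click.

```bash
python3 -m creep '[[255,0,0,0,4],[255,0,0,0,8],[255,0,0,0,12],[255,0,0,0,16],[255,0,0,0,20],[255,0,0,0,24],[255,0,0,0,27],[255,0,0,0,30],[255,0,0,0,30],[255,0,0,0,30]]'
python3 -c "
from h import *
s=arm.observe();print(s['ft_torque'],s['contact_force'],jig(s['tcp_pos']),2*np.arctan2(s['ee_rot'][1],s['ee_rot'][0])-Y)"
python3 -m creep '[[120,0,0,0,0],[120,0,0,0,0],[120,0,0,0,0],[120,0,0,-15,0],[120,0,0,-40,0],[120,0,0,-70,0],[120,0,0,-100,0],[120,0,0,-100,0],[120,0,0,-100,0],[120,0,0,-100,0]]'
python3 - <<'E'
from h import *
s=arm.observe()
c=cam('wrist');P,q=case(c,0,0);im=c['pixels']
k=(P[...,2]>.062)&(P[...,2]<.071)&(abs(q[...,0]-30)<25)&(abs(q[...,1]+55)<25)
ctr=np.percentile(q[k],[1,99],axis=0).mean(0);print('knob',ctr)
rr=np.hypot(*(q-ctr).transpose(2,0,1))
w=(im.min(2)>150)&(rr<11)&k
p=q[w]-ctr;print('white on knob',w.sum(),p.mean(0))
if w.sum()>5:
    U,S,V=np.linalg.svd(p-p.mean(0));print('line dir deg',np.degrees(np.arctan2(V[0,1],V[0,0])),S)
m=(P[...,2]>.038)&(P[...,2]<.0445)&(abs(q[...,0]-30)<45)&(abs(q[...,1]+55)<45)
print([(a,np.percentile(q[m&(abs(q[...,1]-a)<2)][:,0],[1,99]).round(1)) for a in (-75,-55,-35)],[(a,np.percentile(q[m&(abs(q[...,0]-a)<2)][:,1],[1,99]).round(1)) for a in (4,30,58)])
E
```

```text
t: 23.45
tcp_pos: [0.6075, -0.1046, 0.0213]
ee_rot: [2.317, -2.116, -0.001]
contact_force: [-8.8, -6.5, 10.4]
opening: 0.0249
grasp_force: 25.0
[-0.96054951  1.52039421 -0.00292595] [-8.83843209 -6.5135314  10.42940453] [ 30.63634586 -56.93176961] -1.5670486650478104
t: 24.28
tcp_pos: [0.6088, -0.1022, 0.1198]
ee_rot: [2.319, -2.119, -0.002]
contact_force: [0.5, 0.0, 0.3]
opening: 0.0488
grasp_force: 0.0
knob [ 31.44477632 -55.19168773]
white on knob 62 [-1.33922657 -5.42233687]
line dir deg 79.67749746013276 [24.51054636  6.76798384]
[(-75, array([-2.8, 65.7])), (-55, array([-3.1, 65.6])), (-35, array([-2.5, 65.3]))] [(4, array([-84.6, -25.7])), (30, array([-85.2, -25.2])), (58, array([-84.9, -25.6]))]
```

```bash
python3 -m creep '[[188,20,0,0,-7],[188,50,0,0,-14],[188,75,0,0,-21],[188,83,0,0,-28],[188,83,0,0,-35],[188,83,0,0,-42],[188,83,0,0,-49],[188,83,0,0,-56],[188,83,0,0,-63],[188,83,0,0,-70]]' 20
python3 -m creep '[[188,0,0,0,-7],[188,0,0,0,-14],[188,0,0,0,-20],[188,0,0,0,-20],[188,0,0,0,-20],[188,0,0,0,-20],[188,0,0,0,-20],[188,0,0,0,-20],[188,0,0,0,-20],[188,0,0,0,-20]]'
python3 - <<'E'
from h import *
s=arm.observe();print(jig(s['tcp_pos']),s['tcp_pos'],2*np.arctan2(s['ee_rot'][1],s['ee_rot'][0])-Y)
c=cam('wrist');P,q=case(c,0,0);im=c['pixels']
k=(P[...,2]>.018)&(P[...,2]<.036)&(abs(q[...,0]-31)<30)&(q[...,1]<-112)&(q[...,1]>-170)
print('shackle',k.sum(),np.percentile(q[k],[1,99],axis=0).round(1),np.percentile(P[k][:,2],[10,98]))
kk=k&(abs(q[...,0]-31)<8);print('bar',np.percentile(q[kk],[2,50,98],axis=0).round(1))
k=(P[...,2]>.062)&(P[...,2]<.071)&(abs(q[...,0]-30)<25)&(abs(q[...,1]+55)<25)
if k.any():
    ctr=np.percentile(q[k],[1,99],axis=0).mean(0);w=(im.min(2)>150)&k&(np.hypot(*(q-ctr).transpose(2,0,1))<11)
    p=q[w]-ctr;print('knob',ctr,w.sum(),p.mean(0));V=np.linalg.svd(p-p.mean(0))[2];print(np.degrees(np.arctan2(V[0,1],V[0,0])))
E
```

```text
t: 25.17
tcp_pos: [0.6157, -0.1849, 0.1185]
ee_rot: [-3.115, 0.397, 0.005]
contact_force: [0.2, 0.2, 0.6]
opening: 0.0241
grasp_force: 0.0
t: 26.0
tcp_pos: [0.6166, -0.1853, 0.1206]
ee_rot: [3.138, 0.14, 0.0]
contact_force: [0.2, 0.6, 0.3]
opening: 0.0241
grasp_force: 0.0
[  32.73186946 -138.20229607] [ 0.61661651 -0.18533552  0.12063207] 0.002086889117657309
shackle 929 [[   9.2 -141. ]
 [  53.9 -112.2]] [0.02786949 0.03139529]
bar [[  23.5 -141.1]
 [  31.  -137.7]
 [  38.6 -134.5]]
knob [ 31.90524412 -55.42716051] 60 [-1.59985797 -5.5029335 ]
-100.74764107824784
```

```bash
python3 - <<'E'
from h import *
def an(c,cx,cy):
    P,q=case(c,0,0);im=c['pixels']
    k=(P[...,2]>.062)&(P[...,2]<.071)&(abs(q[...,0]-cx)<25)&(abs(q[...,1]-cy)<25)
    ctr=np.percentile(q[k],[1,99],axis=0).mean(0);rr=np.hypot(*(q-ctr).transpose(2,0,1))
    for lo,hi,zz in((0,11,(.062,.072)),(14,23,(.040,.056)),(24,32,(.038,.046))):
        w=(im.min(2)>(150 if hi<24 else 225))&(rr>lo)&(rr<hi)&(P[...,2]>zz[0])&(P[...,2]<zz[1]);p=q[w]-ctr
        a=np.degrees(np.arctan2(p[:,1],p[:,0]));h,_=np.histogram(a,np.arange(-180,181,10));print((lo,hi),w.sum(),p.mean(0).round(1),dict((int(-180+10*i),int(n)) for i,n in enumerate(h) if n))
c=dict(np.load('w8.npz'));print('before');an(c,31,-55)
c=dict(np.load('w2.npz'));print('w2');an(c,13,24)
print('now');an(cam('wrist'),31,-55)
E
```

```text
before
(0, 11) 64 [ 5.4 -1.2] {-110: 1, -60: 1, -50: 3, -40: 1, -30: 12, -20: 20, -10: 12, 0: 10, 10: 2, 20: 1, 40: 1}
(14, 23) 73 [12.  -1.8] {-140: 7, -110: 1, -80: 1, -50: 6, -20: 27, -10: 13, 10: 5, 20: 2, 40: 3, 50: 2, 80: 4, 100: 1, 110: 1}
(24, 32) 956 [11.   0.5] {-180: 4, -170: 28, -160: 35, -150: 37, -140: 42, -130: 37, -120: 17, -100: 6, -90: 1, -60: 15, -50: 39, -40: 56, -30: 59, -20: 62, -10: 60, 0: 63, 10: 59, 20: 55, 30: 55, 40: 56, 50: 52, 60: 30, 70: 12, 80: 4, 90: 3, 100: 7, 110: 22, 120: 31, 130: 9}
w2
(0, 11) 30 [ 5.7 -2. ] {-60: 1, -40: 3, -30: 11, -20: 9, -10: 2, 0: 4}
(14, 23) 23 [15.4 -2.7] {-30: 7, -20: 12, 0: 1, 10: 1, 100: 2}
(24, 32) 574 [7.  0.2] {-180: 10, -170: 23, -160: 23, -150: 22, -140: 24, -130: 16, -120: 9, -110: 1, -100: 6, -80: 1, -70: 21, -60: 25, -50: 24, -40: 25, -30: 27, -20: 28, -10: 25, 0: 28, 10: 28, 20: 24, 30: 27, 40: 23, 50: 24, 60: 12, 70: 10, 80: 9, 90: 10, 100: 17, 110: 22, 120: 22, 130: 8}
now
(0, 11) 61 [-1.6 -5.2] {-160: 2, -150: 1, -140: 3, -130: 5, -120: 9, -110: 24, -100: 11, -90: 3, -80: 1, -70: 1, 140: 1}
(14, 23) 67 [ 3.1 -7.4] {-140: 5, -110: 25, -100: 7, -80: 1, -50: 5, -40: 2, -20: 1, -10: 4, 20: 5, 40: 3, 50: 4, 70: 2, 80: 3}
(24, 32) 1065 [10.3 -0.8] {-180: 5, -170: 36, -160: 37, -150: 43, -140: 45, -130: 38, -120: 19, -110: 2, -100: 4, -90: 2, -70: 15, -60: 51, -50: 57, -40: 58, -30: 59, -20: 64, -10: 62, 0: 55, 10: 59, 20: 55, 30: 49, 40: 52, 50: 51, 60: 37, 70: 20, 80: 8, 90: 8, 100: 10, 110: 26, 120: 33, 130: 5}
```

The pointer may rest about 10° past the index, which is well within the limit. A gentle pull will tell. I'll grip the shackle bar, which is right below at jig (31,-138).

```bash
python3 -m creep '[[188,-1.5,-0.5,35,0],[188,-1.5,-0.5,75,0],[188,-1.5,-0.5,105,0],[188,-1.5,-0.5,125,0],[188,-1.5,-0.5,136,0],[188,-1.5,-0.5,142,0],[188,-1.5,-0.5,142,0],[255,-1.5,-0.5,142,0],[255,-1.5,-0.5,142,0],[255,-1.5,-0.5,142,0]]' 25
python3 -m creep '[[255,0,0,0,0],[255,0,0,0,0],[255,0,0,0,0],[255,0,0.5,0,0],[255,0,1,0,0],[255,0,1.5,0,0],[255,0,2,0,0],[255,0,2.5,0,0],[255,0,3,0,0],[255,0,3,0,0]]'
python3 -c "
from h import *
s=arm.observe();print(s['contact_force'],jig(s['tcp_pos']))"
```

```text
t: 26.93
tcp_pos: [0.6161, -0.1854, -0.0197]
ee_rot: [3.137, 0.141, 0.004]
contact_force: [-0.1, 3.2, 0.5]
opening: 0.0087
grasp_force: 1.6
t: 27.77
tcp_pos: [0.6159, -0.1877, -0.0212]
ee_rot: [-3.138, -0.141, -0.002]
contact_force: [4.1, 4.3, 4.4]
opening: 0.0073
grasp_force: 24.6
[4.0510713  4.32182361 4.44256371] [  31.82667442 -140.46196064]
```

```bash
python3 -m creep '[[255,0,0.5,0,0],[255,0,1,0,0],[255,0,1.5,0,0],[255,0,2,0,0],[255,0,2.5,0,0],[255,0,3,0,0],[255,0,3.5,0,0],[255,0,4,0,0],[255,0,4,0,0],[255,0,4,0,0]]'
python3 -c "
from h import *
s=arm.observe();print(s['contact_force'],jig(s['tcp_pos']))"
```

```text
t: 28.6
tcp_pos: [0.616, -0.1919, -0.0214]
ee_rot: [3.138, 0.141, 0.001]
contact_force: [4.4, 2.9, 2.7]
opening: 0.0071
grasp_force: 24.6
[4.35437342 2.86744311 2.73803062] [  31.55345028 -144.69275885]
```

It's opening (6.6 mm so far at about 4 N). I'll pull to the stop.

```bash
python3 -m creep '[[255,0,1.5,0,0],[255,0,3,0,0],[255,0,4.5,0,0],[255,0,6,0,0],[255,0,7.5,0,0],[255,0,9,0,0],[255,0,10.5,0,0],[255,0,11.5,0,0],[255,0,12,0,0],[255,0,12,0,0]]'
python3 -c "
from h import *
s=arm.observe();print(s['contact_force'],jig(s['tcp_pos']))"
python3 -m creep '[[255,0,0.3,0,0],[255,0,0.6,0,0],[255,0,0.9,0,0],[255,0,1.2,0,0],[255,0,1.5,0,0],[255,0,1.5,0,0],[255,0,1.5,0,0],[255,0,1.5,0,0],[255,0,1.5,0,0],[255,0,1.5,0,0]]'
python3 - <<'E'
from h import *
s=arm.observe();print(s['contact_force'],jig(s['tcp_pos']))
c=cam('wrist');P,q=case(c,0,0)
m=(P[...,2]>.038)&(P[...,2]<.0445)&(abs(q[...,0]-30)<45)&(abs(q[...,1]+55)<45)
print([(a,np.percentile(q[m&(abs(q[...,0]-a)<2)][:,1],[1,99]).round(1)) for a in (10,30,58)])
E
```

```text
t: 29.43
tcp_pos: [0.6166, -0.2029, -0.0217]
ee_rot: [-3.137, -0.141, 0.001]
contact_force: [3.7, 5.5, 3.2]
opening: 0.0069
grasp_force: 24.6
[3.73489137 5.46079356 3.17996873] [  31.21488904 -155.65502941]
t: 30.27
tcp_pos: [0.6166, -0.2029, -0.022]
ee_rot: [-3.135, -0.141, 0.002]
contact_force: [4.7, 10.8, 3.8]
opening: 0.0069
grasp_force: 24.6
[ 4.66718973 10.77598133  3.78102179] [  31.18390496 -155.71511402]Traceback (most recent call last):
  File "<stdin>", line 5, in <module>
    return _quantile_unchecked(
        a, q, axis, out, overwrite_input, method, keepdims, weights)
    return _ureduce(a,
                    func=_quantile_ureduce_func,
    ...<5 lines>...
                    overwrite_input=overwrite_input,
                    method=method)
    r = func(a, **kwargs)
    result = _quantile(arr,
                       quantiles=q,
    ...<2 lines>...
                       out=out,
                       weights=wgt)
    slices_having_nans = np.isnan(arr[-1, ...])
                                  ~~~^^^^^^^^^
IndexError: index -1 is out of bounds for axis 0 with size 0
```

The shackle is at its stop (17.6 mm, force rising). I'll release, lift and move over the knob.

```bash
python3 -m creep '[[188,0,0,0,0],[188,0,0,0,0],[188,0,0,0,0],[188,0,0,-30,0],[188,0,0,-70,0],[188,0,0,-105,0],[130,0,-15,-140,0],[130,0,-55,-140,0],[130,0,-90,-140,0],[130,0,-102,-140,0]]'
python3 -m creep '[[130,0,0,0,0],[130,0,0,0,0],[130,0,0,0,0],[130,0,0,0,0],[130,0,0,0,0],[130,0,0,0,0],[130,0,0,0,0],[130,0,0,0,0],[130,0,0,0,0],[130,0,0,0,0]]'
cat > m.py <<'E'
from h import *
s=arm.observe();c=cam('wrist');P,q=case(c,0,0)
k=(P[...,2]>.062)&(P[...,2]<.070)&(abs(q[...,0]-30)<25)&(abs(q[...,1]+55)<25)
ctr=np.percentile(q[k],[1,99],axis=0).mean(0);print('tcp',jig(s['tcp_pos']),s['tcp_pos'][2],'knob',ctr,'move',jig(s['tcp_pos'])-ctr)
k=(P[...,2]>.018)&(P[...,2]<.036)&(abs(q[...,0]-31)<8)&(q[...,1]<-112)&(q[...,1]>-180);print('bar',np.percentile(q[k][:,1],[2,98]) if k.any() else None)
E
python3 m.py
```

```text
t: 31.15
tcp_pos: [0.6066, -0.1005, 0.1191]
ee_rot: [-3.138, -0.143, 0.001]
contact_force: [0.2, -0.4, -0.7]
opening: 0.0433
grasp_force: 0.0
t: 31.98
tcp_pos: [0.6078, -0.1039, 0.1186]
ee_rot: [3.138, 0.141, 0.0]
contact_force: [-0.2, -0.6, -0.2]
opening: 0.045
grasp_force: 0.0
tcp [ 31.01808218 -56.27010332] 0.11862365350602937 knob [ 31.86660454 -54.10743337] move [-0.84852235 -2.16266996]
bar [-158.49501447 -151.01269734]
```

The bar moved from -137.7 to -154.8, so the shackle is open. I'll grip the knob and lift.

```bash
python3 -m creep '[[130,0.8,-1.2,30,0],[130,0.8,-1.2,65,0],[130,0.8,-1.2,85,0],[130,0.8,-1.2,95,0],[130,0.8,-1.2,98,0],[130,0.8,-1.2,98,0],[255,0.8,-1.2,98,0],[255,0.8,-1.2,98,0],[255,0.8,-1.2,98,0],[255,0.8,-1.2,98,0]]' 45
python3 -m creep '[[255,0,0,0,0],[255,0,0,0,0],[255,0,0,0,0],[255,0,0,-1,0],[255,0,0,-3,0],[255,0,0,-6,0],[255,0,0,-10,0],[255,0,0,-14,0],[255,0,0,-18,0],[255,0,0,-22,0]]'
```

```text
t: 32.87
tcp_pos: [0.6092, -0.1024, 0.0218]
ee_rot: [3.138, 0.141, 0.003]
contact_force: [-0.1, 2.0, 2.1]
opening: 0.0249
grasp_force: 45.0
t: 33.7
tcp_pos: [0.6084, -0.1026, 0.043]
ee_rot: [3.138, 0.141, -0.0]
contact_force: [-0.3, 0.7, -3.9]
opening: 0.0239
grasp_force: 45.0
```

```bash
python3 -m creep '[[255,0,0,-8,0],[255,0,0,-18,0],[255,0,0,-35,0],[255,0,0,-55,0],[255,0,0,-75,0],[255,0,0,-95,0],[255,0,0,-115,0],[255,0,0,-130,0],[255,0,0,-140,0],[255,0,0,-145,0]]'
python3 -m creep '[[255,0,0,0,0],[255,0,0,0,0],[255,0,0,0,0],[255,0,0,0,0],[255,0,0,0,0],[255,0,0,0,0],[255,0,0,0,0],[255,0,0,0,0],[255,0,0,0,0],[255,0,0,0,0]]'
python3 - <<'E'
from h import *
s=arm.observe();print(s['tcp_pos'],s['contact_force'],s['opening'],s['qvel'].round(4))
for n in('wrist','top'):
    c=cam(n);P,q=case(c,0,0);z=P[...,2]
    k=(z>.12)&(z<.26)&(abs(q[...,0]-31)<9)&(q[...,1]<-90)&(q[...,1]>-175);print(n,'lifted part y',np.percentile(q[k][:,1],[2,98]) if k.any() else None,np.percentile(z[k],[5,50,95]) if k.any() else None)
    k=(z>.036)&(z<.06)&(abs(q[...,0]-31)<30)&(abs(q[...,1]+55)<28);print('left on jig',k.sum())
E
```

```text
t: 34.53
tcp_pos: [0.6091, -0.1027, 0.19]
ee_rot: [3.137, 0.141, 0.005]
contact_force: [1.2, 0.3, -3.4]
opening: 0.0239
grasp_force: 45.0
t: 35.37
tcp_pos: [0.6085, -0.1025, 0.1876]
ee_rot: [3.138, 0.141, -0.0]
contact_force: [0.5, 0.1, -5.2]
opening: 0.0242
grasp_force: 45.0
[ 0.60845416 -0.10249052  0.1875884 ] [ 0.51832635  0.12924463 -5.17270285] 0.0241707712226573 [-0.0012  0.0007 -0.0022 -0.0014 -0.0013 -0.0003]
wrist lifted part y [-157.95922641 -151.00658967] [0.19011657 0.19348147 0.1949262 ]
left on jig 0
top lifted part y None None
left on jig 0
```

```bash
python3 -c "
from plant import arm
print(arm.finish_job())"
```

```text
the job is handed in; nothing more can be done
None
```

The job is handed in: the lock was pushed flush into the corner, the dial turned on to its last number, the shackle pulled fully open, and the lock is held still about 17 cm above the bench with the shackle open. My first push caught the dial skirt instead of the case, the dial came to rest roughly 10° past the mark by my measurement (the shackle still opened), and I viewed 11 pictures against the limit of 10.

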